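Lock the portafilter into the espresso machine

ROBOT

A 6-joint arm with a two-finger parallel gripper is mounted at the origin on the work surface. World frame = base frame: x ahead of the robot, y to its left, z up, the work surface at z = 0. Lengths are in m, angles in rad, forces in N, time in s.
With the tool pointing down it reaches from about 0.35 to 0.975 m from the base axis. Payload 7.1 kg.
Tool frame: the origin (TCP) lies midway between the tips of the shut fingers; the grasp point (between the pads) lies 19 mm behind it; z points along the fingers, y is the line along which they close (so a half turn about z gives the same grasp; the last joint's range is limited). The gripper opens to 88 mm and grips with 3 to 60 N. Pads are 20 mm wide; open, the fingers measure 115 mm over their backs; the gripper's body (75 mm by 178 mm) begins 61 mm behind the grasp point.
Start: joints at [-1.339, 0.423, 1.63, -0, 1.089, -0.019], TCP at [0.155, -0.605, 0.223] pointing down, gripper open.
Joint ranges: [-3, 3], [-0.9, 2.11], [0.09, 2.58], [-1.31, 4.45], [0.11, 2.69], [-2.54, 2.54]. Speed limits (rad/s): [2.39, 2.39, 3.01, 3.14, 3.14, 3.14].

INTERFACE

Orientations are given as a unit quaternion [w, x, y, z].
In Python, from station import move_pose, movel, movej, command_gripper, wait, inverse_kinematics, read_camera, camera_info, MotionError, job_done, get_time, get_joint_pos, get_qvel, get_effort, get_tcp_pos, get_ee_rot, get_ft_force, get_ft_torque, get_grip_width, get_finger_force gives the robot as it stands. Calls block until the motion is done:
- move_pose(position, orientation): joint-space move of the TCP to a pose.
- movel(position, frame=None, v=0.15, until_force=None): straight line of the TCP; frame=None keeps the orientation; v is the mean speed in m/s. With until_force (N) it stops when the force on the tool has changed by that much, and returns True; else False.
- movej(angles): joint-space move.
- command_gripper(opening): opening from 0.0 (shut) to 1.0 (fully open); the grip force is fixed at half the most; returns when the fingers have stopped.
- wait(seconds).
- inverse_kinematics(position, orientation): joint angles nearest the present ones, or None.
- read_camera(name): name is "scene" or "top" or "wrist"; returns the picture (480x640x3 uint8, red, green, blue); there is no depth.
- camera_info(name): a dict with "intrinsics" (3x3 intrinsics, pixels), "T" (4x4, takes a point from camera to world coordinates); the wrist camera has in their place "tool_from_camera" (4x4, takes a point from camera to tool coordinates, whose origin is the TCP and whose axes are the flange's). Camera axes: x right, y up, looking along -z (the intrinsics and any distortion apply to the point x, -y, -z); pixel columns grow to the right and rows downward; lengths in m; the calibration is good to about 2 mm. A picture is of the moment at which its call begins: read the wrist's pose just before it. camera_info takes no time and is no camera call.
A pose or a line that the arm cannot do raises MotionError and nothing moves.
- job_done(): hands the job in; it is judged then, once.
Readings, each from a call of its own:
- get_time(): time.
- get_joint_pos(): joint angles.
- get_qvel(): joint speeds.
- get_effort(): joint torques, N m.
- get_tcp_pos(): TCP position.
- get_ee_rot(): TCP orientation.
- get_ft_force(): force on the tool from outside, world axes, zero at the start.
- get_ft_torque(): the same for the moment, N m.
- get_grip_width(): opening from 0.0 (shut) to 1.0 (fully open).
- get_finger_force(): force on a finger pad.
Only numpy, scipy, OpenCV 4.12 (cv2) and the standard library are available. Lean on these libraries where they do the work, as an engineer would, in place of code of your own. Each camera call takes 0.05 s, during which the arm holds its last target. There are 200 camera calls.

TASK

Take the portafilter off its wooden stand by the handle, bring it up from below into the espresso machine's group head until its lugs pass through the collar's slots, and turn it counter-clockwise seen from above until it is locked fully home, squeezed up against the gasket, then let go so that it hangs there by itself. The slots cannot be seen: find them by gentle feel, do not force the portafilter against the machine (about 10 N at the handle is plenty), and leave everything else on the counter where it is.

Things in the scene. Friction and masses are not known exactly. Their poses are not given: they have to be found in the camera images.
- portafilter: the portafilter, one loose piece of about 0.3 kg: steel bowl 63 mm across, 52 mm high (top 8 mm narrows to 56 mm), and a wooden handle bar 26 mm wide, 24 mm high with flat upright sides, 62 to 175 mm out from the bowl's axis, joined by a short steel neck. Centre of mass about 20 mm from the axis. Origin: centre of the bowl's underside; x from handle to bowl, z up
- handle (a point): point to grip: middle of the portafilter's handle bar, 115 mm from the bowl's axis, 12 mm above the bowl's underside. x points along the handle towards the bowl, y across the bar, z up
- rim (a point): centre of the top rim of the bowl, 40 mm above and 115 mm ahead (+x) of handle, same axes. Three lugs, 14.5 mm wide (22 degrees) and 6 mm thick, stick out of the bowl to 41 mm from its axis at 30, 150 and 270 degrees counter-clockwise from x; tops 16 mm, undersides 22 mm below the rim
- machine: red espresso machine, fixed. Origin on the counter straight below group; x points into the machine (front is -x), z up. Drip tray 51 mm high, reaching 85 mm to the front and 110 mm to each side of the axis. Red body, 250 mm wide, 312 mm high, begins 90 mm behind the axis; group head 103 mm across, top at 245 mm, on a 75 mm wide neck from the body
- group (a point): centre of the underside of the collar under the group head, 155 mm above the counter, axis vertical, same axes as the machine. The collar is open below: bore 69 mm across; its lip, 10 mm wide, carries the lugs. Three slots in the lip, 120 degrees apart, 33 degrees wide, let the lugs up through (about 3.5 degrees of play each way)
- slots (a point): same place and axes. Slots: lugs fit when the handle points at 150 degrees counter-clockwise from x (30 degrees left of the front for one facing the machine), plus or minus up to 33 degrees: differs each time, hidden, to be felt. Off the slot the lugs strike the hard lip with the rim 16 mm above here; at the slot the rim rises freely and meets the gasket at 22 mm
- ramps (a point): same place and axes. With the rim 26 mm or more above here the lugs are over the ramps' low ends; turning counter-clockwise (from above; handle towards the front) draws them up. 42 degrees from the slot they reach the level top (rim 29.5 mm above here) and are locked; at 55 they meet a sprung stop (6 N m per rad), hard at 67. Let go, they stay by friction and gasket pressure
- gasket (a joint): how far the rubber gasket inside the group head is pushed up (m): 0 free, 0.0075 with the portafilter locked. A spring presses it down with 1 N plus 1 N per mm
- stand_top (a point): centre of the top of the wooden stand (90 x 90 mm, 50 mm high, black rubber top, fixed) on which the portafilter's bowl stands at the start, with the handle reaching out over its edge
- tamper: bystander: steel coffee tamper, 58 mm across, 88 mm high; origin under its foot
- pitcher: bystander: steel milk pitcher with a handle, 84 mm across, 100 mm high; origin under its foot
- cup: bystander: white ceramic cup, 72 mm across, 60 mm high; origin under its foot
- bean_jar: bystander: amber glass jar with a black cap, 90 mm across, 130 mm high; origin under its foot
- tin: bystander: blue food tin, 74 mm across, 110 mm high; origin under its foot
- pod_box: bystander: red carton, 110 x 160 x 110 mm high; origin under its centre
- honey: bystander: amber bottle with a yellow cap, 60 mm across, 150 mm high; origin under its foot
Things that resemble listed ones, but are neither listed nor needed, are in the scene too. Leave any orange or turquoise look-alike of the part that bears stand_top alone.

How it is judged:
By the outcome, as a careful person would: the job done as asked, in the order asked, and still so for the second after the job is handed in, with the robot touching nothing.
It also fails if it takes over 72 s, if anything falls off the work surface, if the arm or the gripper's body presses on something with over 40 N, if the wrist force passes 120 N, or if a joint passes its speed limit or range.

## Working session

There is one attempt and no reset: what is moved stays moved. The work goes in short steps, each a Python script; the robot and the scene stay as the last script left them, time stands still between calls to the robot, and variables do not carry over. Pictures are saved under pics/ and viewed, at most 10 in all, crops included, and the job is handed in when it is done.

```bash
mkdir -p pics; ls
python3 - <<'E'
from station import *
import cv2,numpy as np
for n in("scene","top"):
    im=read_camera(n); cv2.imwrite(f"pics/{n}0.png",im[:,:,::-1]); c=camera_info(n); print(n,{k:np.round(v,4).tolist() if not isinstance(v,str) else v for k,v in c.items()})
print(camera_info("wrist"),get_ee_rot(),get_time())
E
```

```text
pics
scene {'intrinsics': [[572.7133, 0.0, 316.629], [0.0, 572.7133, 242.2066], [0.0, 0.0, 1.0]], 'T': [[-0.08, -0.5679, 0.8192, 1.8106], [0.9968, -0.046, 0.0655, 0.0947], [0.0005, 0.8218, 0.5697, 0.9914], [0.0, 0.0, 0.0, 1.0]]}
top {'intrinsics': [[504.9753, 0.0, 324.1095], [0.0, 504.9753, 239.1419], [0.0, 0.0, 1.0]], 'T': [[-0.0054, 0.9953, -0.0963, 0.4211], [-1.0, -0.0061, -0.0066, -0.0019], [-0.0071, 0.0963, 0.9953, 1.578], [0.0, 0.0, 0.0, 1.0]]}
{'intrinsics': array([[373.36973201,   0.        , 314.86592133],
       [  0.        , 373.36973201, 240.89189215],
       [  0.        ,   0.        ,   1.        ]]), 'tool_from_camera': array([[-1.01957296e-03,  9.64631666e-01,  2.63599524e-01,
         7.06918599e-02],
       [ 9.99999428e-01,  1.06887909e-03, -4.36353073e-05,
        -2.62832631e-04],
       [-3.23848019e-04,  2.63599329e-01, -9.64632204e-01,
        -1.61383343e-01],
       [ 0.00000000e+00,  0.00000000e+00,  0.00000000e+00,
         1.00000000e+00]])} [-6.73102309e-04  9.92149416e-01  1.25056300e-01 -7.15523721e-05] 0.1
```

View pics/scene0.png

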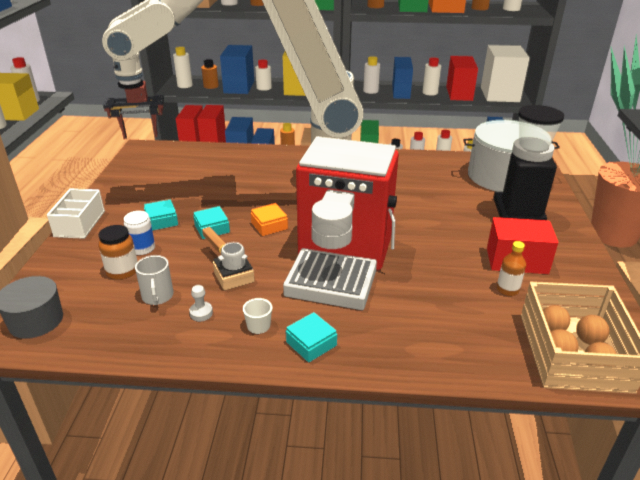

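View pics/top0.png

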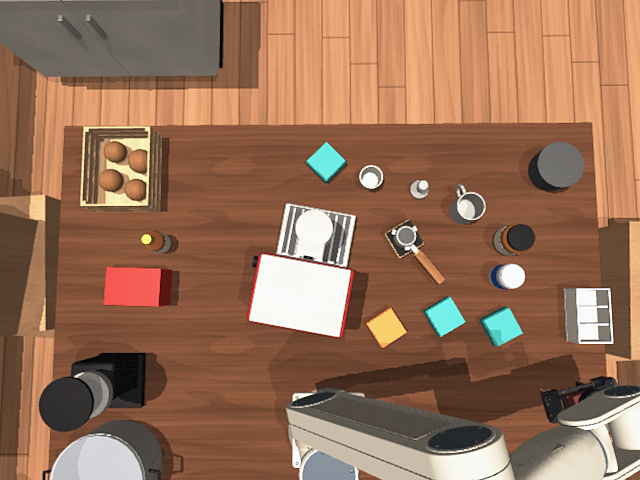

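The scene view shows the machine at about (345,215), front towards the camera, and the portafilter on its stand at (232,262). The top view shows the group head at (314,228), the bowl at (404,238) and the handle end at (440,280). I'll enlarge the top view.

```bash
cat > h.py <<'E'
import numpy as np,cv2
from station import *
def ray(n,px,z,T=None,K=None):
    c=camera_info(n); K=c["intrinsics"]; T=c["T"] if T is None else T
    d=np.linalg.inv(K)@[px[0],px[1],1]; d=T[:3,:3]@[d[0],-d[1],-d[2]]; o=T[:3,3]
    return (o+d*(z-o[2])/d[2])
def proj(n,p,T=None):
    c=camera_info(n); T=c["T"] if T is None else T
    q=np.linalg.inv(T)@np.append(p,1); u=c["intrinsics"]@[q[0],-q[1],-q[2]]; return u[:2]/u[2]
def R2m(q):
    from scipy.spatial.transform import Rotation as R
    return R.from_quat([q[1],q[2],q[3],q[0]]).as_matrix()
def wristT():
    T=np.eye(4);T[:3,:3]=R2m(get_ee_rot());T[:3,3]=get_tcp_pos();return T@camera_info("wrist")["tool_from_camera"]
def down(yaw):  # tool z down, tool y (closing) axis at world angle yaw+90 ; tool x at yaw
    from scipy.spatial.transform import Rotation as R
    c,s=np.cos(yaw),np.sin(yaw)
    q=R.from_matrix(np.array([[c,s,0],[s,-c,0],[0,0,-1]])).as_quat(); return np.r_[q[3],q[:3]]
E
python3 - <<'E'
from h import *
im=cv2.imread("pics/top0.png"); 
cv2.imwrite("pics/topc.png",cv2.resize(im[190:350,240:460],None,fx=3.6,fy=3.6,interpolation=cv2.INTER_CUBIC))
for n,p,z in [("grouptop",(314,228),.245),("bowl",(404,238),.102),("hend",(440,280),.074),("body front L",(258,255),.312),("front R",(354,270),.312),("tray FL",(288,204),.051),("tray FR",(356,214),.051)]: print(n,ray("top",p,z).round(3))
# link fit from IK
from scipy.optimize import least_squares
D=[]
for r in np.linspace(.4,.95,8):
  for z in (.1,.2,.35):
    q=inverse_kinematics([r*np.cos(-.8),r*np.sin(-.8),z],down(-.8+0))
    if q is not None: D.append((r,z,*q))
D=np.array(D);print(len(D),D[:3].round(3).tolist(),D[-2:].round(3).tolist())
def f(p):
    a1,h1,L2,L3,b=p;q2,q3=D[:,3],D[:,4]
    t=q2+q3
    return np.r_[a1+L2*np.sin(q2)+L3*np.sin(t)+b*np.cos(t)-D[:,0],h1+L2*np.cos(q2)+L3*np.cos(t)-b*np.sin(t)-D[:,1]]
s=least_squares(f,[0,.1,.4,.4,0]);print(s.x,s.cost)
E
```

```text
grouptop [0.58  0.034 0.245]
bowl [ 0.566 -0.227  0.102]
hend [ 0.443 -0.335  0.074]
body front L [0.505 0.173 0.312]
front R [ 0.466 -0.068  0.312]
tray FL [0.678 0.118 0.051]
tray FR [ 0.645 -0.09   0.051]
24 [[0.4, 0.1, -0.83, 0.319, 2.192, -0.0, 0.63, 1.541], [0.4, 0.2, -0.83, 0.121, 2.12, -0.0, 0.901, 1.541], [0.4, 0.35, -0.83, -0.075, 1.939, -0.0, 1.278, 1.541]] [[0.95, 0.2, -0.813, 0.992, 0.647, -0.0, 1.502, 1.558], [0.95, 0.35, -0.813, 0.954, 0.414, -0.0, 1.773, 1.558]]
[1.75296052e-04 2.77363962e-03 5.63021207e-01 4.84858496e-01
 7.74642245e-02] 2.6189879045082514e-09
```

View pics/topc.png

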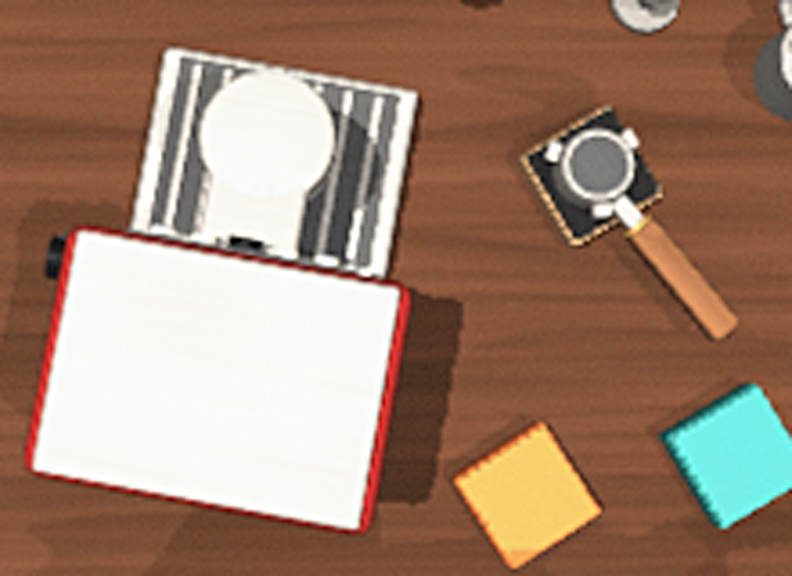

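Run:
```python
from h import *
r=np.radians
pv=[.487,-.297,.24]
move_pose(pv,down(r(41.3)));wait(.2)
T=wristT();np.save("Tp.npy",T);cv2.imwrite("pics/wp.png",read_camera("wrist")[:,:,::-1])
movel([.5,-.25,.45],v=.2)
move_pose([.63,.03,.45],down(r(171)));wait(.2)
T=wristT();np.save("Tm.npy",T);cv2.imwrite("pics/wm.png",read_camera("wrist")[:,:,::-1])
print(get_time(),get_ft_force(),get_tcp_pos(),get_joint_pos())
```

```text
5.025 [-0.09958158  0.56262319  1.05342565] [0.62995596 0.02944709 0.45009545] [ 2.78538333e-02  2.67536830e-01  1.34097387e+00 -2.82925370e-05
  1.53295457e+00 -1.38474960e+00]
```

View pics/wp.png

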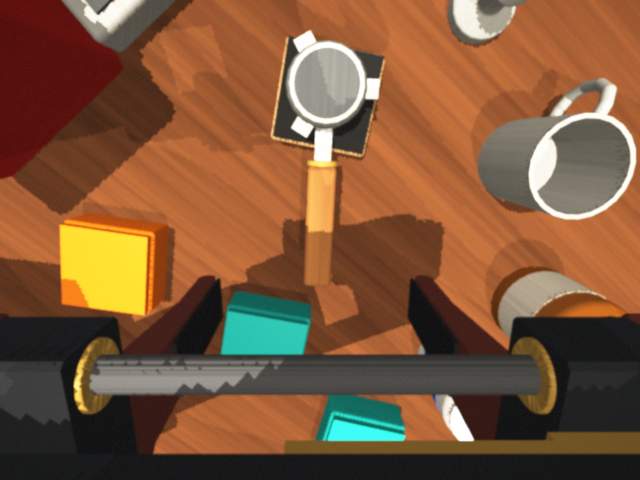

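View pics/wm.png

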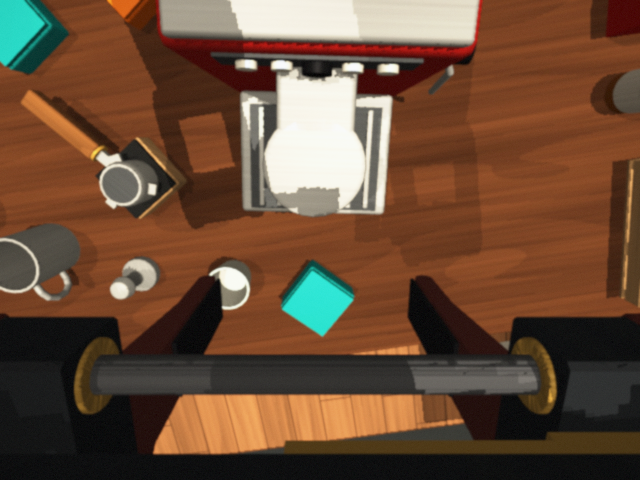

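The wrist views show the bowl rim centre at (327,82) with the handle running from (322,163) to (317,284). They also show the group head disc spanning columns 264–365 with its bottom at row 215, and the tray's front corners at (243,212) and (386,213).

Run:
```python
from h import *
from scipy.optimize import least_squares
Tp,Tm=np.load("Tp.npy"),np.load("Tm.npy")
for n,p,z in[("rim",(327,82.5),.102),("hA",(322,163),.074),("hB",(317,284),.074)]: print(n,ray("wrist",p,z,Tp).round(4))
a=np.linspace(0,2*np.pi,73)
def ext(c,n,T):
    P=np.array([proj(n,[c[0]+.0515*np.cos(t),c[1]+.0515*np.sin(t),.245],T) for t in a]);return P
def f(c):
    P=ext(c,"wrist",Tm);return [P[:,0].min()-264,P[:,0].max()-365,P[:,1].max()-215]
s=least_squares(f,[.58,.03]);print(s.x,s.fun)
# automatic: white disk edge points in both images for a circle fit
im=cv2.imread("pics/topc.png")
# top crop: disc x 200..334, top y 68 (crop scale 3.6, offset 240,190)
def g(c):
    P=ext(c,"top",None);return [P[:,0].min()-(240+200/3.6),P[:,0].max()-(240+334/3.6),P[:,1].min()-(190+68/3.6)]
s=least_squares(g,[.58,.03]);print(s.x,s.fun)
L,R=[ray("wrist",p,.051,Tm) for p in((243,212),(386,213))];print(L,R,np.degrees(np.arctan2(*(R-L)[:2])), (L+R)/2)
L,R=[ray("top",(240+p[0]/3.6,190+p[1]/3.6),.051) for p in((170,48),(418,92))];print(L,R)
L,R=[ray("top",(240+p[0]/3.6,190+p[1]/3.6),.312) for p in((70,229),(411,288))];print(L,R)
```

```text
rim [ 0.5758 -0.2306  0.102 ]
hA [ 0.5284 -0.2683  0.074 ]
hB [ 0.4418 -0.3385  0.074 ]
[0.57934202 0.03661613] [-3.03558502  3.02821765  0.24219223]
[0.57984574 0.03316337] [-0.76046675  0.75966119 -0.0056937 ]
[ 0.64629134 -0.08481909  0.051     ] [0.68242139 0.13015011 0.051     ] 9.540581283297557 [0.66435637 0.02266551 0.051     ]
[0.67964269 0.12047147 0.051     ] [ 0.64053706 -0.08984705  0.051     ]
[0.50803949 0.16921245 0.312     ] [ 0.46554336 -0.0683779   0.312     ]
```

```bash
cat >> h.py <<'E'
G=np.array([.579,.0345]); L=.115
def pfpose(c,z,yaw):
    "TCP pose for bowl axis at c (xy), RIM height z, portafilter x at yaw (deg)"
    y=np.radians(yaw); return [c[0]-L*np.cos(y),c[1]-L*np.sin(y),z-.040-.019],down(y)
E
python3 - <<'E'
from h import *
p=[.486,-.303]; y=np.radians(38.9)
move_pose([*p,.15],down(y))
print(movel([*p,.043],v=.1,until_force=6))
f0=get_ft_force();command_gripper(0.0);wait(.2)
print(get_grip_width(),get_finger_force(),get_tcp_pos(),get_ft_force()-f0)
print(movel([*p,.06],v=.03));wait(.2);print(get_ft_force()-f0,get_ft_torque(),get_time())
movel([*p,.125],v=.1);wait(.2)
np.save("Tg.npy",wristT());cv2.imwrite("pics/wg.png",read_camera("wrist")[:,:,::-1]);print(get_time(),get_tcp_pos())
T=np.load("Tg.npy");t=get_tcp_pos()
print(proj("wrist",[t[0]+.115*np.cos(y),t[1]+.115*np.sin(y),t[2]+.059],T))
E
```

```text
False
0.29451129836659473 29.987812042236328 [ 0.48606709 -0.30306685  0.0429981 ] [ 0.88842219 -0.57272856  0.22559098]
False
[ 0.95127025  0.17780311 -2.94612885] [-0.1835218   0.19638204 -0.06694073] 10.05
11.1 [ 0.4856607  -0.30278019  0.12431828]
[317.8776267  -57.41289399]
```

View pics/wg.png

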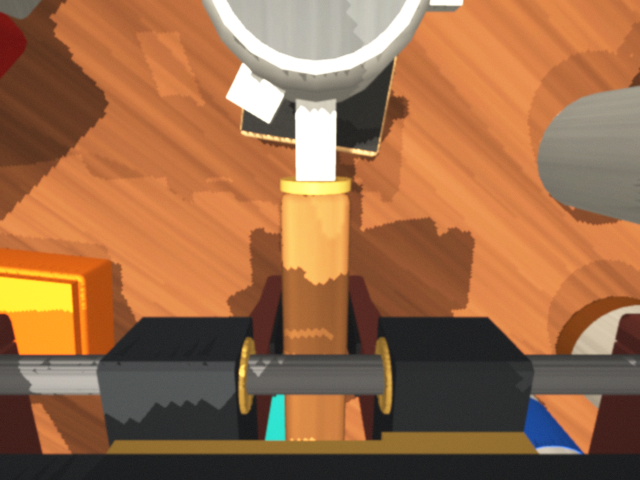

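The portafilter is held. The rim's lower outer edge is at (316,73), it crosses row 0 at columns 204 and 428, and the handle's gold ring is at row ~190. I'll check droop against the prediction.

Run:
```python
from h import *
from scipy.optimize import least_squares
C=np.linalg.inv(camera_info("wrist")["tool_from_camera"]);K=camera_info("wrist")["intrinsics"]
def pj(x,y,z,d,dx,dy,yw=0): # pf coords rel. grip point (x to bowl,y left,z up) ; pitch droop d
    X=x*np.cos(d)+z*np.sin(d)+dx; Z=-x*np.sin(d)+z*np.cos(d); Y=y+dy+yw*X
    q=C@[X,-Y,-.019-Z,1]; u=K@[q[0],-q[1],-q[2]]; return u[:2]/u[2]
a=np.linspace(0,2*np.pi,361)
def rim(d,dx,dy,yw=0): return np.array([pj(.115+.028*np.cos(t),.028*np.sin(t),.040,d,dx,dy,yw) for t in a])
for d in(0,.02,.05,.1):
    P=rim(d,0,0);n=P[np.abs(P[:,1])<6];print(d,P[:,1].max().round(1),n[:,0].min().round(),n[:,0].max().round(),pj(.053,0,.012,d,0,0).round(1),pj(.053,.013,.012,d,0,0).round(1))
```

```text
0 72.9 210.0 426.0 [317.  191.9] [279.8 192. ]
0.02 70.8 213.0 422.0 [316.9 190.9] [280.  190.9]
0.05 68.0 216.0 419.0 [316.9 189.4] [280.4 189.5]
0.1 64.4 220.0 415.0 [316.9 187.3] [281.  187.4]
```

Run:
```python
from h import *
from scipy.optimize import least_squares
from scipy.spatial.transform import Rotation as R
# tool length d: tilt in arm plane (yaw = azimuth)
D=[]
for th in(-.3,0,.3):
  for r in (.5,.6,.7):
    az=-.2;y0=R2m(down(az)); ax=np.array([-np.sin(az),np.cos(az),0])
    M=R.from_rotvec(ax*th).as_matrix()@y0; s=R.from_matrix(M).as_quat()
    q=inverse_kinematics([r*np.cos(az),r*np.sin(az),.3],np.r_[s[3],s[:3]])
    if q is not None: D.append((r,.3,M[2,2],M[:2,2]@[np.cos(az),np.sin(az)],q[1],q[1]+q[2]))
D=np.array(D).T
f=lambda p:np.r_[.563*np.sin(D[4])+.4849*np.sin(D[5])+.0775*np.cos(D[5])+p[0]*D[3]-D[0],p[1]+.563*np.cos(D[4])+.4849*np.cos(D[5])-.0775*np.sin(D[5])+p[0]*D[2]-D[1]]
s=least_squares(f,[.3,.3]);print("d,h",s.x,s.cost)
for y in(105,140,175,225):
    p,o=pfpose(G,.137,y);q=inverse_kinematics(p,o)
    e=[.563*np.sin(q[1]),s.x[1]+.563*np.cos(q[1])];print(y,np.round(p,3),q.round(2),"elbow",np.round(e,3),"wrist z",p[2]+s.x[0])
```

```text
d,h [0.30966316 0.31251213] 1.0567044954220746e-07
105 [ 0.609 -0.077  0.078] [-0.14  0.6   1.74 -0.    0.81 -0.41] elbow [0.316 0.778] wrist z 0.38766315946925467
140 [ 0.667 -0.039  0.078] [-0.08  0.66  1.61 -0.    0.88 -0.95] elbow [0.345 0.757] wrist z 0.38766315946925467
175 [0.694 0.024 0.078] [ 0.02  0.69  1.54 -0.    0.91 -1.47] elbow [0.359 0.747] wrist z 0.38766315946925467
225 [0.66  0.116 0.078] [ 0.16  0.66  1.6  -0.    0.88 -2.2 ] elbow [0.346 0.757] wrist z 0.38766315946925467
```

```bash
cat >> h.py <<'E'
def go(c,z,yaw,v=.05,uf=None):
    p,o=pfpose(c,z,yaw); return movel(p,frame=o,v=v,until_force=uf)
def bowl(yaw):
    t=get_tcp_pos();y=np.radians(yaw);return np.array([t[0]+L*np.cos(y),t[1]+L*np.sin(y),t[2]+.059])
E
python3 - <<'E'
from h import *
Y=105
move_pose(*pfpose([.60,-.12],.182,Y))
go([.60,-.07],.140,Y,.12); go(G,.140,Y,.12); wait(.2)
f0=get_ft_force();print("t",get_time(),bowl(Y),f0,get_joint_pos().round(2))
h=go(G,.166,Y,.03,4);wait(.1);print("up",h,bowl(Y),get_ft_force()-f0,get_time())
if not h:
    res=[]
    for d in([1,0],[-1,0],[0,1],[0,-1]):
        hit=go(G+.007*np.array(d),.166,Y,.02,2.5);b=bowl(Y)
        print(d,hit,b.round(4),(get_ft_force()-f0).round(1));res.append(b)
        go(G,.166,Y,.05)
    print(get_time())
E
```

```text
t 13.9333 [0.57912145 0.03382301 0.13996528] [ 0.35793225  0.08459218 -2.87056212] [-0.15  0.59  1.74 -0.    0.81 -0.41]
up False [0.57930411 0.03450293 0.16602689] [ 1.91014751 -1.17306566  0.30192252] 15.05
[1, 0] True [0.5796 0.0346 0.1651] [ 0.1  0.6 -0.2]
[-1, 0] True [0.5787 0.0342 0.1657] [ 1.4 -0.2 -0.3]
[0, 1] True [0.5791 0.0361 0.1653] [ 1.  -0.  -0.1]
[0, -1] True [0.5788 0.0296 0.1653] [ 1.5  0.3 -1.6]
17.025
```

Run:
```python
from h import *
Y=105;G=np.array([.579,.0329])
go(G,.166,Y,.03);wait(.2);f0=get_ft_force();print(f0,bowl(Y))
for d in([1,0],[-1,0]):
    hit=go(G+.006*np.array(d),.166,Y,.01,3);print(d,hit,bowl(Y).round(4),(get_ft_force()-f0).round(1))
    wait(.1);print((get_ft_force()-f0).round(1))
    go(G,.166,Y,.03)
print(get_time())
```

```text
[ 0.24655641  0.06963555 -3.56608442] [0.57898891 0.03288125 0.16596747]
[1, 0] False [0.5849 0.0329 0.166 ] [-1.1 -0.6 -0.2]
[-0.1 -0.9  0.8]
[-1, 0] True [0.5772 0.0328 0.1658] [1.6 0.7 0.9]
[ 2.5 -0.2  0.5]
19.4
```

Run:
```python
from h import *
Y=105;G=np.array([.5815,.0335])
go(G,.166,Y,.03);wait(.2);f0=get_ft_force();print(f0,bowl(Y))
for d in([0,1],[0,-1],[1,0]):
    hit=go(G+.006*np.array(d),.166,Y,.01,3);b=bowl(Y);wait(.1);print(d,hit,b.round(4),(get_ft_force()-f0).round(1))
    go(G,.166,Y,.03)
print(get_time())
```

```text
[-0.04270331  0.12954922 -2.84049675] [0.58137649 0.03352852 0.16591895]
[0, 1] False [0.5815 0.0395 0.166 ] [ 0.5 -0.3 -0.4]
[0, -1] False [0.5816 0.0277 0.166 ] [ 1.2  2.7 -0.4]
[1, 0] False [0.5875 0.0335 0.166 ] [ 0.3 -0.1 -0.1]
23.45
```

Run:
```python
from h import *
Y=105;G=np.array([.582,.0345])
go(G,.166,Y,.03);wait(.15);f0=get_ft_force()
hit=go(G,.182,Y,.012,4);b=bowl(Y);wait(.1);print(hit,b.round(4),(get_ft_force()-f0).round(1),get_ft_torque().round(2),get_time())
go(G,b[2]-.003,Y,.03);wait(.1);f0=get_ft_force();np.save("f0.npy",f0);Z=b[2]-.003
for d in([1,0],[-1,0]):
    hit=go(G+.007*np.array(d),Z,Y,.02,4);q=bowl(Y);wait(.1);print(d,hit,q.round(4),(get_ft_force()-f0).round(1))
    go(G,Z,Y,.04)
print(get_time())
```

```text
False [0.5819 0.0345 0.1819] [ 0.6 -0.2 -2.9] [-0.5  -0.33 -0.07] 25.4333
[1, 0] True [0.5878 0.0346 0.1779] [-0.7  0.9 -0. ]
[-1, 0] True [0.5807 0.0343 0.1788] [4.  0.4 1.5]
27.1917
```

Run:
```python
from h import *
a=read_camera("scene")[170:300,250:430,::-1];b=read_camera("wrist")[:,:,::-1]
a=cv2.resize(a,(400,289),interpolation=cv2.INTER_CUBIC);b=cv2.resize(b,(400,300))
cv2.imwrite("pics/ins.png",np.hstack([a,b[:289]]))
```

```text
(no output)
```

View pics/ins.png

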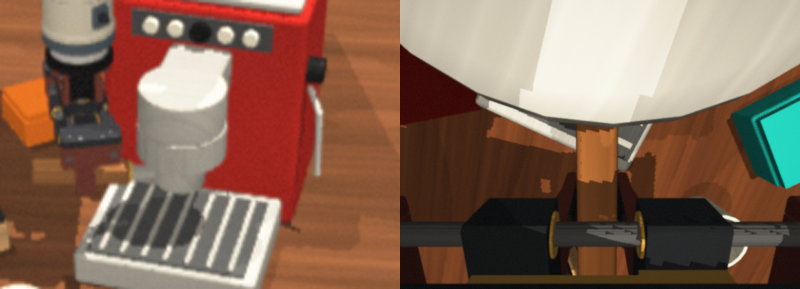

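The picture shows the bowl up inside the collar with the handle pointing to the machine's right side, so the lugs appear to be in the slots. Next I raise it against the gasket and try turning.

Run:
```python
from h import *
Y=105;G=np.array([.5825,.0350]);F0=np.array([.1,.1,-2.87])
for z in(.180,.182,.184,.186,.188):
    go(G,z,Y,.03);wait(.12);f=get_ft_force()-F0;print(z,bowl(Y).round(4),f.round(1),get_ft_torque().round(2))
    if f[2]<-7: break
zc=z
for Y in(107,109,111,113):
    go(G,zc,Y,.02);wait(.1);f=get_ft_force()-F0;print(Y,bowl(Y).round(4),f.round(1),get_ft_torque().round(2))
    if np.linalg.norm(f[:2])>8: break
print(get_time())
```

```text
0.18 [0.5824 0.035  0.18  ] [-0.6  0.  -1.1] [-0.31 -0.21 -0.04]
0.182 [0.5825 0.035  0.182 ] [-0.9 -0.4  0.2] [-0.35 -0.17  0.01]
0.184 [0.5825 0.035  0.184 ] [-0.3 -0.7 -0.4] [-0.43 -0.14 -0.01]
0.186 [0.5826 0.035  0.1861] [-0.7  0.5 -0.2] [-0.39 -0.2   0.04]
0.188 [0.5825 0.035  0.1881] [-0.4 -0.6 -0.1] [-0.39 -0.19 -0.02]
107 [0.5825 0.035  0.188 ] [-0.1 -0.1 -0.2] [-0.27 -0.17 -0.02]
109 [0.5825 0.035  0.188 ] [-0.1 -0.7 -0.5] [-0.28 -0.2   0.01]
111 [0.5825 0.035  0.188 ] [-0.6 -1.2 -0.4] [-0.31 -0.18 -0.02]
113 [0.5825 0.035  0.188 ] [-0.8  0.   0.4] [-0.27 -0.21  0.02]
30.925
```

Run:
```python
from h import *
im=read_camera("scene")[:,:,::-1].copy();cv2.imwrite("pics/s2raw.png",im)
b=bowl(113)
def m(p,c,I): 
    u=proj("scene",p);cv2.circle(I,tuple(int(round((v-o)*6)) for v,o in zip(u,(265,180))),3,c,-1)
I=cv2.resize(im[180:280,265:395],None,fx=6,fy=6,interpolation=cv2.INTER_CUBIC)
y=np.radians(113);X=np.array([np.cos(y),np.sin(y),0]);
for t in np.linspace(0,6.28,20):
    m(b+[.0315*np.cos(t),.0315*np.sin(t),-.052],(255,0,0),I)
    m([.5805+.0515*np.cos(t),.035+.0515*np.sin(t),.155],(0,255,0),I)
for x in(.062,.175):
    for dz in(-.052,-.028): m(b-X*x+[0,0,dz],(0,0,255),I)
cv2.imwrite("pics/s2.png",I)
```

```text
(no output)
```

View pics/s2.png

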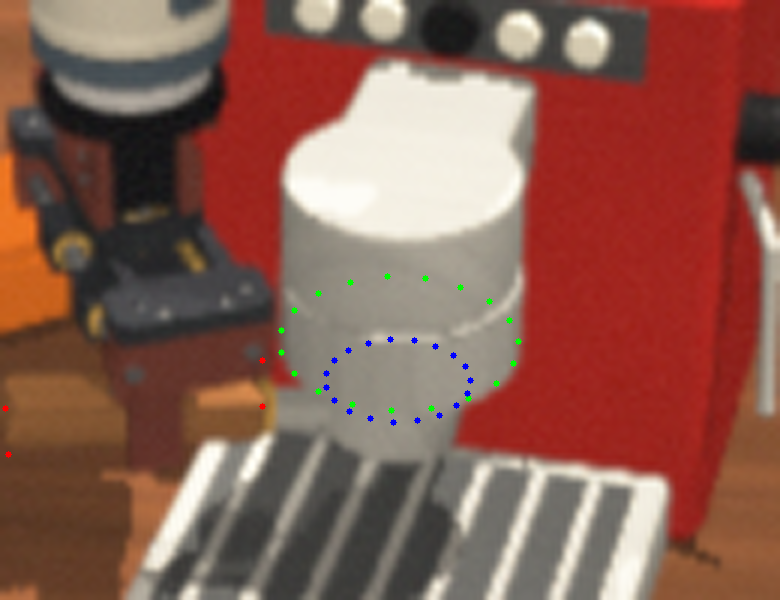

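The overlay shows the real bowl about 20 mm lower than commanded. The handle has pitched in the pads by ~0.15 rad, so the grip is too weak in moment at 115 mm. I'll set it down on the tray edge and regrip nearer the bowl with an outward-tilted tool, which gives a longer pad patch and a shorter lever. IK check first.

```bash
cat >> h.py <<'E'
from scipy.spatial.transform import Rotation as Ro
G=np.array([.580,.035])
def tp(c,z,yaw,tilt,r,flip=False,pitch=0):
    "TCP pose, tool tilted outward (deg), grip at r from bowl axis; rim height z"
    y=np.radians(yaw);t=np.radians(tilt);X=np.array([np.cos(y),np.sin(y),0]);U=np.array([0,0,1.])
    tz=-U*np.cos(t)+X*np.sin(t);ty=np.array([np.sin(y),-np.cos(y),0])*(-1 if flip else 1);tx=np.cross(ty,tz)
    q=Ro.from_matrix(np.c_[tx,ty,tz]).as_quat()
    p=np.array([c[0],c[1],z-.040])-X*r+.019*tz
    return p,np.r_[q[3],q[:3]]
E
python3 - <<'E'
from h import *
S=G+.07*np.array([np.cos(np.radians(275)),np.sin(np.radians(275))])
for tilt in(25,35,45):
  for fl in(False,True):
    out=[]
    for c,z,y in[(S,.103,95),(G,.14,105),(G,.18,140),(G,.185,175),(G,.185,200),(G,.185,225)]:
        q=inverse_kinematics(*tp(c,z,y,tilt,.08,fl)); out.append(None if q is None else q.round(2).tolist())
    print(tilt,fl,out)
E
```

```text
25 False [[-0.39, 0.73, 1.66, 0.46, 1.01, -0.78], [-0.27, 0.68, 1.65, 0.42, 1.09, -0.78], [-0.15, 0.73, 1.41, 0.23, 1.38, -1.1], [0.01, 0.78, 1.3, 0.04, 1.5, -1.49], [0.12, 0.77, 1.31, -0.1, 1.48, -1.77], [0.23, 0.73, 1.4, -0.23, 1.39, -2.05]]
25 True [[-0.39, 0.73, 1.66, 0.46, 1.01, 2.37], [-0.27, 0.68, 1.65, 0.42, 1.09, 2.36], [-0.15, 0.73, 1.41, 0.23, 1.38, 2.04], [0.01, 0.78, 1.3, 0.04, 1.5, 1.65], [0.12, 0.77, 1.31, -0.1, 1.48, 1.37], [0.23, 0.73, 1.4, -0.23, 1.39, 1.1]]
35 False [[-0.45, 0.79, 1.61, 0.57, 1.15, -0.88], [-0.32, 0.74, 1.6, 0.53, 1.23, -0.88], [-0.17, 0.81, 1.32, 0.29, 1.56, -1.13], [0.0, 0.87, 1.18, 0.05, 1.7, -1.49], [0.13, 0.86, 1.19, -0.12, 1.68, -1.76], [0.26, 0.81, 1.3, -0.29, 1.57, -2.02]]
35 True [[-0.45, 0.79, 1.61, 0.57, 1.15, 2.26], [-0.32, 0.74, 1.6, 0.53, 1.23, 2.26], [-0.17, 0.81, 1.32, 0.29, 1.56, 2.01], [0.0, 0.87, 1.18, 0.05, 1.7, 1.65], [0.13, 0.86, 1.19, -0.12, 1.68, 1.38], [0.26, 0.81, 1.3, -0.29, 1.57, 1.12]]
45 False [[-0.5, 0.85, 1.56, 0.66, 1.3, -0.96], [-0.37, 0.81, 1.54, 0.62, 1.37, -0.95], [-0.2, 0.89, 1.23, 0.35, 1.73, -1.14], [-0.0, 0.96, 1.06, 0.06, 1.9, -1.49], [0.14, 0.96, 1.08, -0.15, 1.88, -1.77], [0.28, 0.9, 1.21, -0.36, 1.74, -2.01]]
45 True [[-0.5, 0.85, 1.56, 0.66, 1.3, 2.18], [-0.37, 0.81, 1.54, 0.62, 1.37, 2.2], [-0.2, 0.89, 1.23, 0.35, 1.73, 2.0], [-0.0, 0.96, 1.06, 0.06, 1.9, 1.65], [0.14, 0.96, 1.08, -0.15, 1.88, 1.38], [0.28, 0.9, 1.21, -0.36, 1.74, 1.13]]
```

Run:
```python
from h import *
d=np.radians(275);S=G+.07*np.array([np.cos(d),np.sin(d)])
go([.5825,.035],.157,113,.1)
go(S,.157,95,.12)
print("c1",go(S,.104,95,.08,5),bowl(95),get_time())
print("c2",go(S,.104,95,.05,9),bowl(95)); wait(.1);print(get_ft_force().round(1),get_time())
command_gripper(0.75)
p,o=pfpose(S,.185,95);movel(p,v=.2)
np.save("T3.npy",wristT());cv2.imwrite("pics/w3.png",read_camera("wrist")[:,:,::-1]);print(get_time(),get_tcp_pos())
```

```text
c1 True [ 0.58561423 -0.03443822  0.11999585] 32.7667
c2 False [ 0.58601324 -0.03464594  0.10374185]
[ 1.4 -0.2 -2.5] 33.3833
34.775 [ 0.59519544 -0.14906983  0.12486158]
```

View pics/w3.png

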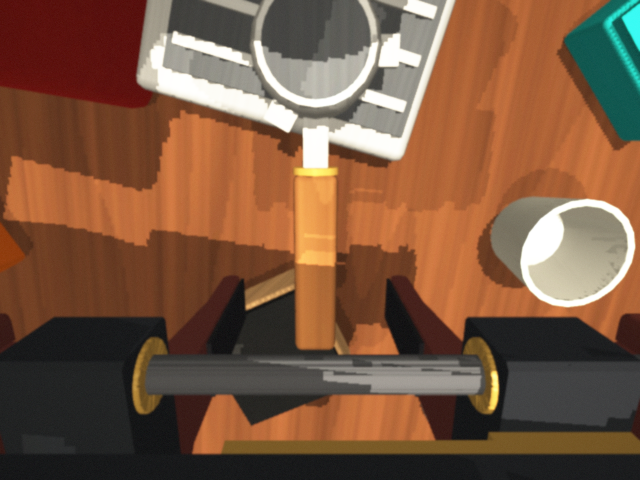

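The portafilter stands flat on the tray, with the rim centre at (316,45) and the handle end at (316,348). Regrip with the tilted tool.

```bash
cat >> h.py <<'E'
TI,RG=40,.083
def g2(c,z,yaw,v=.05,uf=None):
    p,o=tp(c,z,yaw,TI,RG); return movel(p,frame=o,v=v,until_force=uf)
def b2(yaw):
    t=get_tcp_pos();p,_=tp([0,0],0,yaw,TI,RG);return t-p
E
python3 - <<'E'
from h import *
T=np.load("T3.npy");c=ray("wrist",(316,45),.103,T);e=ray("wrist",(316,346),.075,T);d=c-e;Y=np.degrees(np.arctan2(d[1],d[0]))
print(c,e,np.hypot(*d[:2]),Y)
c=e[:2]+.175*d[:2]/np.hypot(*d[:2])*.5+.5*(c[:2]-e[:2]);print(c)
p,o=tp(c,.103,Y,TI,RG);a=R2m(o)[:,2]
move_pose(p-.07*a,o)
print(movel(p,v=.1,until_force=6),get_tcp_pos()-p,get_time())
command_gripper(0);print(get_grip_width(),get_time())
F=get_ft_force()
movel(p+[0,0,.03],v=.1);wait(.15);print(get_ft_force()-F,get_ft_force(),get_ft_torque())
g2(G,.143,104,.12);wait(.1);np.save("F0.npy",np.r_[get_ft_force(),get_ft_torque()]);print(b2(104),get_time(),get_ft_force())
cv2.imwrite("pics/s4.png",read_camera("scene")[:,:,::-1])
h=g2(G,.168,104,.05,5);print(h,b2(104),get_ft_force(),get_time())
E
```

```text
[ 0.58528842 -0.03729534  0.103     ] [ 0.59996768 -0.20464533  0.075     ] 0.16799255966754895 95.01292372767072
[ 0.58498226 -0.03380502]
False [ 0.00038789 -0.00024607  0.000268  ] 36.225
0.2956270943212052 36.925
[-0.27346765  0.80679319 -3.56591155] [-0.11848725  0.33306668 -2.97287338] [-0.86817153 -0.17775175  0.02162354]
[0.57981426 0.03427933 0.14279383] 38.375 [ 1.13236613  0.18192217 -2.50221714]
False [0.58066452 0.0350838  0.16864007] [ 2.23466847  1.02026228 -1.53380107] 39.075
```

Run:
```python
from h import *
Y=104
wait(.15);f=get_ft_force();print(f)
h=g2(G,.176,Y,.015,3.5);b=b2(Y);wait(.05);print(h,b.round(4),(get_ft_force()-f).round(2),get_ft_torque().round(2),get_time())
```

```text
[ 4.61967478  0.25988461 -0.77520594]
True [0.5807 0.035  0.1683] [-2.06  1.15 -1.49] [-0.6  -0.4  -0.37] 39.525
```

Run:
```python
from h import *
Y=104
for x in(.5825,.584):
    G=np.array([x,.035]);g2(G,.168,Y,.02);wait(.12);print(x,get_ft_force().round(2))
f=get_ft_force()
h=g2(G,.176,Y,.015,3.5);b=b2(Y);wait(.05);print(h,b.round(4),(get_ft_force()-f).round(2),get_ft_torque().round(2),get_time())
```

```text
0.5825 [-0.19 -0.87 -3.73]
0.584 [ 0.33 -0.01 -4.19]
True [0.5837 0.0348 0.1745] [-0.01  0.29  1.26] [-0.84 -0.27 -0.02] 40.8083
```

```bash
cat > sw.py <<'E'
from h import *
import sys
G=np.array([.583,.035])
def sweep(Ys,zl=.1722,zt=.1790,th=3.5):
    for Y in Ys:
        g2(G,zl,Y,.06)
        for k in range(2):
            h=g2(G,zt,Y,.02,th);b=b2(Y)
            if not h or b[2]>.1737: break
        print(Y,h,b.round(4),get_ft_force().round(1),round(get_time(),1),flush=True)
        if not h: return Y
        if get_time()>58: return
E
python3 - <<'E'
from sw import *
sweep([104,108.5,113,117.5,122])
E
```

```text
104 True [0.5825 0.0348 0.1755] [ 0.2 -0.1 -2.6] 41.4
108.5 True [0.5821 0.0347 0.1772] [-0.1  1.1 -3.7] 42.0
113 False [0.583  0.0349 0.1793] [-0.4 -0.2 -3.1] 42.8
```

Run:
```python
from sw import *
Y=113
f=get_ft_force()
for z in(.182,.185):
    h=g2(G,z,Y,.02,7);wait(.1);print(h,b2(Y).round(4),get_ft_force().round(1),get_ft_torque().round(2),get_time())
im=read_camera("scene")[:,:,::-1].copy()
I=cv2.resize(im[180:280,265:395],None,fx=6,fy=6,interpolation=cv2.INTER_CUBIC)
def m(p,c):
    u=proj("scene",p);cv2.circle(I,tuple(int(round((v-o)*6)) for v,o in zip(u,(265,180))),2,c,-1)
b=b2(Y);y=np.radians(Y);X=np.array([np.cos(y),np.sin(y),0])
for t in np.linspace(0,6.28,24): m(b+[.0315*np.cos(t),.0315*np.sin(t),-.052],(255,0,0))
for x in(.062,.175):
    for dz in(-.052,-.028): m(b-X*x+[0,0,dz],(0,0,255))
cv2.imwrite("pics/s5.png",I)
```

```text
False [0.5828 0.0352 0.1821] [-0.6  2.  -2.7] [-0.52 -0.27  0.12] 43.15
False [0.5828 0.0352 0.1849] [-1.4  2.6 -5.2] [-0.72 -0.32  0.2 ] 43.55
```

View pics/s5.png

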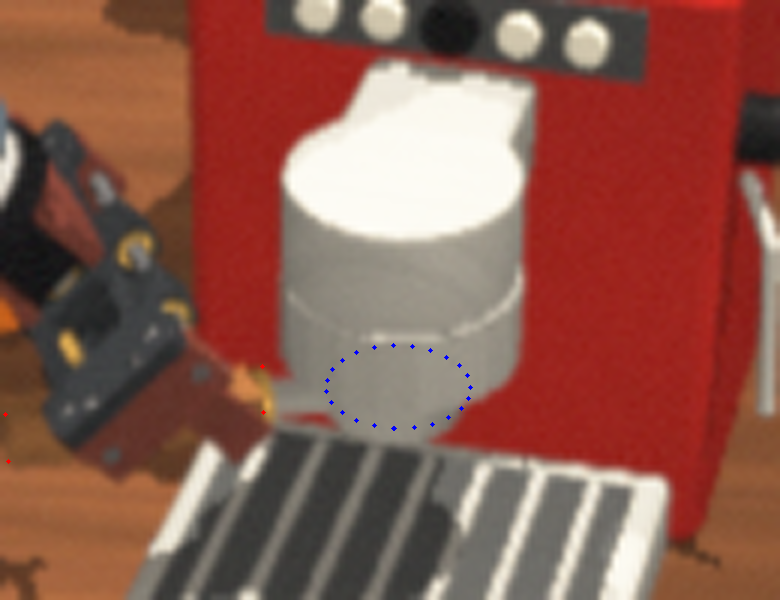

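The bowl is about 7 mm below the level prediction, which is a slight droop of ~4°. It is ~8.5 mm higher than in the blocked try and the gasket force is appearing, so the lugs are through the slots at yaw ≈113°. Next I pitch the tool by 4° to level it, press to about 6 N, and turn.

Run:
```python
import h
from sw import *
Y=113;h.TI=44
for z in(.183,.185,.187,.189):
    g2(G,z,Y,.03);wait(.12);f=get_ft_force();print(z,b2(Y).round(4),f.round(1),get_ft_torque().round(2),round(get_time(),2))
    if f[2]<-9: break
```

```text
0.183 [0.5837 0.0344 0.1838] [-0.5 -2.7  1.7] [ 0.24 -0.38 -0.13] 43.97
0.185 [0.5834 0.0346 0.1848] [ 2.6 -2.6 -3.8] [-1.07 -0.8  -0.24] 44.33
0.187 [0.5828 0.0348 0.1864] [ 2.7 -2.9 -9. ] [-1.88 -1.04 -0.19] 44.7
0.189 [0.5828 0.0348 0.1887] [ 1.4 -3.7 -9.9] [-2.25 -1.01  0.08] 45.07
```

Run:
```python
import h
from sw import *
h.TI=44;z=.189
for Y in(115,117,120,123):
    hh=g2(G,z,Y,.03,9);wait(.08);f=get_ft_force();y=np.radians(Y);t=np.array([-np.sin(y),np.cos(y)]);print(Y,hh,b2(Y).round(4),f.round(1),"tang",-(f[:2]@-t).round(1) ,get_ft_torque().round(2),round(get_time(),2))
    if hh or np.linalg.norm(f[:2])>8: break
```

```text
115 False [0.5827 0.0353 0.1889] [-1.1 -2.7 -8.8] tang 2.2 [-1.83 -0.85  0.19] 45.4
117 False [0.5829 0.0355 0.1891] [-1.3  1.8 -8.4] tang 0.3 [-1.39 -0.85 -0.12] 45.73
120 False [0.5832 0.0361 0.1894] [ 0.9  7.3 -7.8] tang -4.4 [-0.59 -0.86 -0.78] 46.09
123 False [0.5829 0.0364 0.1895] [-1.3  7.  -6.2] tang -2.8 [-0.31 -0.79 -1.19] 46.45
```

Run:
```python
import h
from sw import *
h.TI=44;z=.1895
c=np.array([.583,.0378])
for Y in(123,126,129,132,135,138):
    hh=g2(c,z,Y,.04,9);wait(.05);f=get_ft_force();y=np.radians(Y);X=np.array([np.cos(y),np.sin(y)]);t=np.array([-X[1],X[0]]);print(Y,hh,b2(Y).round(4),f.round(1),"resist",(f[:2]@t).round(1),"rad",(f[:2]@X).round(1),get_ft_torque().round(2),round(get_time(),2))
    c=c+np.clip(f[:2]*.0002,-.0008,.0008)
    if hh or abs(f[:2]@t)>9: break
```

```text
123 False [0.5836 0.0379 0.1902] [ 2.5  1.7 -4.6] resist -3.1 rad 0.0 [-0.38 -1.16 -0.71] 46.75
126 False [0.5839 0.0392 0.1902] [ 2.5  5.6 -2.6] resist -5.3 rad 3.1 [ 0.55 -0.96 -1.06] 47.06
129 False [0.5833 0.0388 0.1899] [-0.8 -0.6  0.5] resist 1.0 rad 0.0 [-0.06  0.31  0.36] 47.38
132 False [0.5831 0.0389 0.1895] [-3.6  1.5 -0.4] resist 1.6 rad 3.5 [0.15 0.5  0.55] 47.67
135 False [0.5828 0.0391 0.1895] [-2.9  1.3 -1. ] resist 1.1 rad 3.0 [-0.02  0.4   0.43] 47.98
138 False [0.5825 0.039  0.1894] [-1.5 -1.8 -1.8] resist 2.4 rad -0.1 [-0.34  0.18  0.61] 48.27
```

Run:
```python
import h
from sw import *
h.TI=44;z=.1897
c=np.array([.5825,.039])
for Y in(141,144,147,150,153,156,159,162):
    hh=g2(c,z,Y,.04,10);wait(.05);f=get_ft_force();y=np.radians(Y);X=np.array([np.cos(y),np.sin(y)]);t=np.array([-X[1],X[0]]);print(Y,hh,b2(Y).round(4),f.round(1),"resist",(f[:2]@t).round(1),"rad",(f[:2]@X).round(1),get_ft_torque().round(2),round(get_time(),2))
    c=c+np.clip(f[:2]*.0002,-.0008,.0008)
    if f[2]>-2: z+=.0004
    if hh or abs(f[:2]@t)>9: break
```

```text
141 False [0.5824 0.0388 0.1896] [-2.5 -1.1 -1.6] resist 2.4 rad 1.3 [-0.35  0.22  0.59] 48.58
144 False [0.5821 0.0387 0.19  ] [-0.7 -1.6 -2.1] resist 1.8 rad -0.4 [-0.39 -0.    0.55] 48.88
147 False [0.5818 0.0384 0.1901] [-1.6 -0.8 -1.8] resist 1.5 rad 0.9 [-0.39  0.05  0.54] 49.17
150 False [0.5815 0.038  0.1905] [-1.9 -1.7 -2.4] resist 2.4 rad 0.8 [-0.53  0.01  0.78] 49.48
153 False [0.5811 0.038  0.1905] [-2.  -0.8 -1.8] resist 1.7 rad 1.4 [-0.35  0.01  0.55] 49.77
156 False [0.5807 0.0377 0.1908] [-0.9 -0.8 -3.3] resist 1.1 rad 0.5 [-0.38 -0.1   0.56] 50.08
159 False [0.5805 0.0375 0.1909] [-1.6 -1.3 -2.9] resist 1.7 rad 1.0 [-0.45 -0.07  0.69] 50.38
162 False [0.5801 0.0369 0.1909] [-3.1 -3.1 -2.7] resist 3.9 rad 2.0 [-0.61  0.03  1.02] 50.67
```

Run:
```python
import h
from sw import *
h.TI=44;z=.191
c=np.array([.580,.0368])
for Y in(164,166):
    hh=g2(c,z,Y,.04,10);wait(.08);f=get_ft_force();y=np.radians(Y);X=np.array([np.cos(y),np.sin(y)]);t=np.array([-X[1],X[0]]);print(Y,hh,b2(Y).round(4),f.round(1),"resist",(f[:2]@t).round(1),"rad",(f[:2]@X).round(1),get_ft_torque().round(2),round(get_time(),2))
    if f[:2]@t>8: break
# support test: lower the hand 1 mm: does the machine carry the load?
g2(c,z-.0015,Y,.03);wait(.15);print(get_ft_force().round(1),get_ft_torque().round(2))
im=read_camera("scene")[:,:,::-1].copy();cv2.imwrite("pics/s6.png",im)
from numpy import hstack
```

```text
164 False [0.5799 0.0368 0.191 ] [-2.5 -2.4 -3.2] resist 3.0 rad 1.8 [-0.55  0.1   0.66] 51.01
166 False [0.5798 0.0369 0.191 ] [-3.3 -1.8 -2.2] resist 2.5 rad 2.8 [-0.46  0.15  0.62] 51.34
[-5.4 -2.5 -1.6] [-0.4   0.39  0.74]
```

Run:
```python
import h
from sw import *
h.TI=44;z=.1905
c=np.array([.5792,.0366])
for Y in(168,170,172):
    hh=g2(c,z,Y,.04,10);wait(.08);f=get_ft_force();y=np.radians(Y);X=np.array([np.cos(y),np.sin(y)]);t=np.array([-X[1],X[0]]);print(Y,hh,b2(Y).round(4),f.round(1),"resist",(f[:2]@t).round(1),"rad",(f[:2]@X).round(1),get_ft_torque().round(2),round(get_time(),2))
    if f[:2]@t>5: break
g2(c,z-.004,Y,.03);wait(.15);print(get_ft_force().round(1),get_ft_torque().round(2),get_time())
```

```text
168 False [0.5796 0.0366 0.1902] [-1.2 -2.  -3.8] resist 2.3 rad 0.8 [-0.58 -0.64  0.56] 52.12
170 False [0.5798 0.0364 0.1903] [ 1.4 -3.6 -4.8] resist 3.3 rad -2.0 [-0.71 -1.03  0.52] 52.46
172 False [0.58   0.0364 0.1904] [ 3.5 -4.6 -5.1] resist 4.0 rad -4.1 [-0.77 -1.33  0.55] 52.79
[ 2.1 -4.4  3.4] [-0.47 -0.27  0.6 ] 53.225
```

Lowering the hand 4 mm gives +3.4 N, so the machine now carries the portafilter. The turning resistance is rising at 172°, near the sprung stop. Neutralise, release and back away.

Run:
```python
import h
from sw import *
h.TI=44;c=np.array([.5797,.0362]);Y=171.5
g2(c,.1882,Y,.03);wait(.1);print(get_ft_force().round(1))
command_gripper(.6);wait(.1);print(get_ft_force().round(1),get_time())
p=get_tcp_pos();a=R2m(get_ee_rot())[:,2]
movel(p-.1*a,v=.15);wait(.1)
T=wristT();w=read_camera("wrist");s=read_camera("scene");print(get_time())
cv2.imwrite("pics/wf.png",w[:,:,::-1]);cv2.imwrite("pics/sf.png",s[:,:,::-1])
def seg(im,box):
    hsv=cv2.cvtColor(im,cv2.COLOR_RGB2HSV);x0,x1,y0,y1=box
    m=cv2.inRange(hsv,(8,120,150),(20,255,255));k=np.zeros_like(m);k[y0:y1,x0:x1]=m[y0:y1,x0:x1]
    n,l,st,ce=cv2.connectedComponentsWithStats(k);i=1+np.argsort(-st[1:,4])[:3];return [(st[j].tolist(),ce[j].round(1).tolist()) for j in i]
print("wrist",seg(w,(0,640,0,480)));print("scene",seg(s,(280,400,190,300)))
y=np.radians(171.5);X=np.array([np.cos(y),np.sin(y),0]);b=np.array([.580,.036,.1845])
for n,TT in(("wrist",T),("scene",None)):
    print(n,[proj(n,b-X*r+[0,0,dz],TT).round(0).tolist() for r in(.062,.175) for dz in(-.028,-.052)])
```

```text
[ 4.8 -3.3 -3. ]
[0.5 0.1 0.5] 54.2917
55.3083
wrist [([0, 4, 193, 316, 26555], [85.1, 114.6]), ([421, 9, 219, 230, 25200], [556.5, 126.3]), ([428, 238, 212, 116, 12481], [554.4, 291.3])]
scene [([312, 257, 16, 22, 195], [319.2, 267.9]), ([373, 283, 27, 5, 65], [385.9, 285.6]), ([285, 190, 12, 5, 58], [290.3, 192.0])]
wrist [[315.0, 218.0], [315.0, 236.0], [315.0, 397.0], [315.0, 402.0]]
scene [[327.0, 250.0], [327.0, 258.0], [317.0, 277.0], [317.0, 285.0]]
```

Run:
```python
import h
from sw import *
p=get_tcp_pos();a=R2m(get_ee_rot())[:,2]
movel(p-.1*a+[0,-.0,.03],v=.2);wait(.1)
y=np.radians(171.5);X=np.array([np.cos(y),np.sin(y),0]);b=np.array([.580,.036,.1845])
T=wristT();ims={"wrist":(read_camera("wrist"),T),"scene":(read_camera("scene"),None)}
print(get_time())
for n,(im,TT) in ims.items():
    cv2.imwrite(f"pics/{n}_f.png",im[:,:,::-1])
    P=[proj(n,b-X*r+[0,0,-.028],TT) for r in(.062,.09,.12,.15,.175)]
    lab=cv2.cvtColor(im,cv2.COLOR_RGB2HSV).astype(int)
    for q in P:
        u,v=q.round().astype(int)
        if 0<=v<480: print(n,(u,v),[tuple(im[v,x]) and "%d:%s"%(x-u,",".join(map(str,im[v,x]))) for x in range(max(0,u-28),min(639,u+29),4)])
```

```text
56.2667
wrist (np.int64(315), np.int64(214)) ['-28:85,86,78', '-24:85,85,78', '-20:200,192,172', '-16:113,110,98', '-12:108,94,78', '-8:253,227,101', '-4:253,230,98', '0:254,234,101', '4:254,234,103', '8:250,217,97', '12:85,73,59', '16:69,68,62', '20:159,153,137', '24:125,122,113', '28:123,121,112']
wrist (np.int64(315), np.int64(238)) ['-28:86,85,78', '-24:114,110,101', '-20:201,193,173', '-16:83,81,76', '-12:208,129,65', '-8:250,186,93', '-4:247,176,89', '0:230,150,73', '4:223,138,70', '8:223,140,72', '12:189,115,61', '16:81,80,74', '20:250,247,237', '24:131,128,119', '28:131,129,120']
wrist (np.int64(315), np.int64(266)) ['-28:153,151,141', '-24:204,196,177', '-20:133,127,116', '-16:90,89,84', '-12:233,149,75', '-8:252,194,100', '-4:251,188,94', '0:236,155,77', '4:231,148,75', '8:231,148,75', '12:215,135,70', '16:171,165,151', '20:250,248,238', '24:132,129,120', '28:128,128,118']
wrist (np.int64(315), np.int64(297)) ['-28:111,63,37', '-24:106,61,35', '-20:106,61,36', '-16:107,60,33', '-12:242,167,85', '-8:253,197,101', '-4:252,192,99', '0:250,183,95', '4:235,155,77', '8:236,156,78
[... 1132 characters left out ...]
 '4:199,127,74', '8:81,75,70', '12:120,114,105', '16:97,96,92', '20:219,211,194', '24:114,112,107', '28:114,113,106']
scene (np.int64(319), np.int64(271)) ['-28:175,168,155', '-24:87,85,80', '-20:143,139,128', '-16:76,76,71', '-12:77,78,73', '-8:127,122,112', '-4:242,168,96', '0:231,153,87', '4:203,130,74', '8:71,64,58', '12:110,103,97', '16:64,62,60', '20:112,107,100', '24:113,111,105', '28:114,112,108']
scene (np.int64(317), np.int64(277)) ['-28:174,167,153', '-24:79,78,75', '-20:166,159,146', '-16:125,124,118', '-12:112,108,100', '-8:97,93,88', '-4:225,148,84', '0:229,152,86', '4:202,130,73', '8:69,63,58', '12:87,85,79', '16:61,59,59', '20:223,215,198', '24:114,113,109', '28:114,112,107']
```

```bash
python3 -c "
from station import *
print(job_done(),get_time())"
```

```text
the job is handed in; nothing more can be done
the job is handed in; nothing more can be done
```

The portafilter is turned home in the group head, and after release it hung by itself at the height and angle predicted for locked in both cameras. The first grip slipped, so I set it down once on the drip tray to regrip; I handed the job in at about 56 s, and the verdict was not shown.

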